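# Pull the filter cassette and hold it up for inspection

### The arm

A 6-joint arm with a two-finger parallel gripper is mounted at the origin on the work surface. World frame = base frame: x ahead of the robot, y to its left, z up, the work surface at z = 0. Lengths are in m, angles in rad, forces in N, time in s.
With the tool pointing down it reaches from about 0.375 to 0.9 m from the base axis. Payload 3.1 kg.
Tool frame: the origin (TCP) lies on the centre line of the jaws, within the pads' length; the fingertips stand 8 mm ahead of it and the grasp point (between the pads) lies 11 mm behind it; z points along the fingers, y is the line along which they close (so a half turn about z gives the same grasp; the last joint's range is limited). The gripper opens to 87 mm and grips with 3 to 60 N. Pads are 19 mm wide; open, the fingers measure 117 mm over their backs; the gripper's body (75 mm by 190 mm) begins 51 mm behind the grasp point.
Start: joints at [1.127, 0.527, 1.433, -0, 1.181, -0.178], TCP at [0.164, 0.603, 0.231] pointing down, gripper open.
Joint ranges: [-3.08, 3.08], [-0.75, 2.2], [0.22, 2.44], [-1.43, 4.57], [0, 2.65], [-2.85, 2.85]. Speed limits (rad/s): [2.79, 2.79, 3.14, 3.14, 3.14, 3.14].

### API

Orientations are given as a unit quaternion [x, y, z, w].
In Python, from rig import robot gives the robot as it stands. The module is installed in compiled form; this text tells all that it offers.
- The arm moves only by the tool send_rows, never from a script. Its argument "increments" is one flat list of numbers, 7 for each row, row after row: the turn, a rotation vector about the world's x, y, z in rad, then the shift along the world's x, y, z in cm, then the opening, from 0 (shut) to 1 (fully open). A call has 1 to 20 rows; each row shifts and turns the commanded pose from where the row before left it; what a row does not reach is not made up. A row lasts 1/12 s, in which the tool goes at most 41.7 mm and 7.16 degrees, less where a joint would pass 70% of its speed; a pose out of reach is approached as far as the arm can. A call is refused whole if a number of a shift passes 4.17 or a number of a turn 0.125, either way. A call with a gripper value outside its range is refused whole. The fingers move at their own pace and stop on an object; "newtons" is the grip in N (left out, the last holds). Time passes only in rows, so rows that do not move let the fingers close. It gives the time, the measured TCP pose, the force, the opening and the grip force at its end, in the units of the state.
- robot.get_obs(): the state, without advancing time (a new reading comes with each control period).
- robot.camera(name): name is "scene" or "top" or "wrist"; returns a dict with "image" (384x512x3 uint8, red, green, blue), "range_z" (384x512 float32, m along the optical axis (not along the pixel's ray), 0 where there is no reading), "fx", "fy", "cx", "cy" (pixels), "R" (3x3) and "t" (3): a world point X has camera coordinates R X + t. Camera axes: x right, y down, z forward; pixel columns grow to the right and rows downward; lengths in m; the calibration is good to about 2 mm. A picture is of the moment at which its call begins.
- robot.hand_in(): hands the job in; it is judged then, once.
The state is a dict: "time": time; "q": joint angles; "joint_velocities": joint speeds; "joint_torque": joint torques, N m; "position": TCP position; "tool_rot": TCP orientation; "ft_force": force on the tool from outside, world axes, zero at the start; "moment": the same for the moment, N m; "grip_width": finger opening in m; "grip_force": force on a finger pad.
Only numpy, scipy, OpenCV 4.12 (cv2) and the standard library are available. Lean on these libraries where they do the work, as an engineer would, in place of code of your own. Each camera call takes 0.05 s, during which the arm holds its last target. There are 200 camera calls.

### The job

Lift the loose cover plate off the pins of the filter housing and lay it flat, handle up, in the middle of the grey bench mat without dropping it. Then draw the cassette with the wide flat tab straight up out of its slot, raise it to about 25 cm above the bench, tip it over to about 45 degrees from upright in any direction, and finish still holding it there, steady in the gripper, so that its windows can be inspected. Leave the cassette with the round post in its slot and everything else on the bench where it is.

Things in the scene. Friction and masses are not known exactly. Their poses are not given: they have to be found in the camera images.
- housing: white open-topped filter housing of an analyser, fixed to the bench on the robot's left or right, 160 (its x) x 170 (its y) mm, 100 mm tall, walls 10 mm; origin at the centre of its underside, z up. Inside, 50 mm below the rim, a grey block has two slots, 35 mm to either side of the centre along y, each 17 (x) x 43 (y) mm, 40 mm deep, each holding one cassette upright.
- housing_rim (a point): centre of the housing's mouth, level with the rim. Two steel pins, 7 mm thick, stand 12 mm above the rim, 80 mm to either side of this point along the housing's y.
- cover_handle (a point): the housing's loose cover plate: aluminium, 166 (its x) x 190 (its y) x 5 mm, about 0.3 kg, lying on the rim, two 11 mm holes over the pins. This point is the middle of the bar of its black bridge handle, 36 mm above the plate's underside; bar 12 mm wide (x), 70 mm long (y), 14 mm tall, with a 24 mm gap under it. z is the plate's normal, up through the handle.
- mat_top (a point): light grey fabric bench mat, 220 x 220 mm, 3 mm thick, fixed to the bench on the side opposite to the housing; this point is the centre of its top face.
- filter_center (a point): the filter cassette to be taken, black, the one whose upper part is a wide flat tab; about 0.09 kg, 81 mm tall. This point is half-way up, 40.5 mm above its foot; z points up from foot to tab. Its lower 42 mm is a blade 14 (its x) x 40 (its y) mm with a round amber window 26 mm across on each face, and stands in a slot, under the cover at the start.
- filter_grip (a point): the place to grip the filter cassette: the tab, 12 mm thick (x), 36 mm wide (y), the upper 39 mm of the cassette; this point is on its axis, 25.5 mm above filter_center and 15 mm below the tab's top; when seated it is 26 mm above the grey block and 24 mm below the rim.
- spare_center (a point): the other cassette, in the other slot: same blade and height, but its upper part is a round post 16 mm across instead of a flat tab. Stays where it is. This point is half-way up, 40.5 mm above its foot. Which slot holds which cassette varies.
- dropper: small white dropper bottle, 28 mm across, 65 mm tall; a bystander; origin at the centre of its underside.
- vial: small amber jar, 32 mm across, 50 mm tall; a bystander; origin at the centre of its underside.
- mouse: black computer mouse, 100 x 58 x 32 mm; a bystander; origin at the centre of its underside.
- rack: white sample tube rack with five capped tubes, 60 x 200 mm, 86 mm tall; a bystander; origin at the centre of its underside.
- tipbox: grey pipette tip box with a clear lid, 85 x 120 mm, 67 mm tall; a bystander; origin at the centre of its underside.
- reagent: white reagent bottle, 60 mm across, 130 mm tall; a bystander; origin at the centre of its underside.
- slidebox: small cardboard slide box, 30 x 80 x 30 mm; a bystander; origin at the centre of its underside.
Mind the look-alikes: they are no part of the job. What is shaped like the housing but green is not meant.

How it is judged:
On the way, in this order (a step that is already met when the one before it is completed fails the run):
1. the cover, still in the gripper, is brought down close over the mat (horizontal distance between cover_handle and mat_top below 0.07 m and height (world z) of cover_handle below 0.07 m and contact force between the fingers and cover above 0.5 N), for 0.04 s.
2. the cover lies flat on the mat, released (horizontal distance between cover_handle and mat_top below 0.06 m and height (world z) of cover_handle below 0.048 m and angle between cover_handle's own z axis and vertical below 0.1 rad and contact force between the fingers and cover below 0.1 N), for 0.2 s.
3. the filter cassette is drawn up clear of the housing, held by the gripper (height (world z) of filter_center above 0.15 m and contact force between the fingers and filter above 0.5 N), for 0.1 s.
At the end, for the whole second after the job is handed in: The fingers alone hold the filter cassette still, centre 20 to 35 cm above the bench, 30 to 60 degrees from upright; the cover lies flat (0.1 rad), handle up, released, within 60 mm of the mat centre; the round-post cassette is within 12 mm of its start, in its slot (all of step 2 and height (world z) of filter_center between 0.2 and 0.35 m and angle between filter_center's own z axis and vertical between 0.52 and 1.05 rad and contact force between the fingers and filter above 0.5 N and linear speed of filter below 0.05 m/s and angular speed of filter below 0.3 rad/s and contact force between filter and housing below 0.1 N and contact force between filter and cover below 0.1 N and distance of spare_center from where it was at the start of the episode below 0.012 m); the arm keeps its last pose, push and grip.
It fails at once if a bystander is moved more than 30 mm (distance of any of dropper, vial, mouse, rack, tipbox, reagent, slidebox from where it was at the start of the episode above 0.03 m).
It fails at once if the cassette with the round post is pulled out of its slot (distance of spare_center from where it was at the start of the episode above 0.02 m).
It also fails if it takes over 53 s, if anything falls off the work surface, if the arm or the gripper's body presses on something with over 40 N, if the wrist force passes 120 N, or if a joint passes its speed limit or range.

## Working session

There is one attempt and no reset: what is moved stays moved. The work goes in short steps, Python scripts to look and compute and a tool call to move; the robot and the scene stay as the last step left them, time stands still between calls to the robot, and variables do not carry over. Pictures are saved under pics/ and viewed, at most 10 in all, crops included, and the job is handed in when it is done.

Besides the shell and the picture viewer there is one more tool, called after "Request:" as name(argument=value, ...) on one line, values as JSON. send_rows: Moves the arm, as the interface text tells. Its arguments: {"type":"object","properties":{"increments":{"type":"array"},"newtons":{"type":"number"}},"required":["increments"]}

```bash
mkdir -p pics; cat > h.py <<'E'
import numpy as np, cv2, pickle
from rig import robot
def grab(n,f=None):
    c=robot.camera(n); pickle.dump(c,open(f'{n}.pkl','wb'))
    if f: cv2.imwrite('pics/'+f,c['image'][:,:,::-1])
    return c
def load(n): return pickle.load(open(f'{n}.pkl','rb'))
def pts(c):
    v,u=np.mgrid[:384,:512]; z=c['range_z']
    P=np.stack([(u-c['cx'])/c['fx']*z,(v-c['cy'])/c['fy']*z,z],-1)
    W=(P-c['t'])@c['R']; W[z==0]=np.nan; return W
E
python3 - <<'E'
from h import *
a=grab('scene');b=grab('top')
cv2.imwrite('pics/a.png',np.vstack([a['image'],b['image']])[:,:,::-1])
cv2.imwrite('pics/a.png',cv2.resize(np.hstack([a['image'],b['image']])[:,:,::-1],(800,300)))
cv2.imwrite('pics/top.png',b['image'][:,:,::-1])
cv2.imwrite('pics/scene.png',a['image'][:,:,::-1])
print(robot.get_obs())
for c in (a,b): print(-c['R'].T@c['t'],c['fx'])
E
```

```text
{'time': 0.1, 'q': array([ 1.12648267e+00,  5.28367421e-01,  1.43376318e+00,  2.77795854e-06,
        1.18142913e+00, -1.78505590e-01]), 'joint_velocities': array([-0.00033429, -0.00322663, -0.00416538, -0.00200116,  0.00159429,
        0.00025767]), 'joint_torque': array([-2.91423221e-04, -4.40983307e+01, -1.77149999e+01,  6.35030586e-02,
        5.34059911e-02, -2.01602847e-05]), 'position': array([0.16387258, 0.60246445, 0.22967654]), 'tool_rot': array([ 1.32513582e-01,  9.91180702e-01, -9.35836986e-04, -3.02578921e-04]), 'ft_force': array([-0.37705437,  0.48402465,  0.59009093]), 'moment': array([0.0025334 , 0.03455035, 0.01031578]), 'grip_force': 0.0, 'grip_width': 0.08674809097860303}
[ 0.92590805 -0.5107847   1.09056174] 416.6324985126234
[ 0.37804807 -0.01978559  1.28147351] 404.5509620417468
```

View pics/top.png

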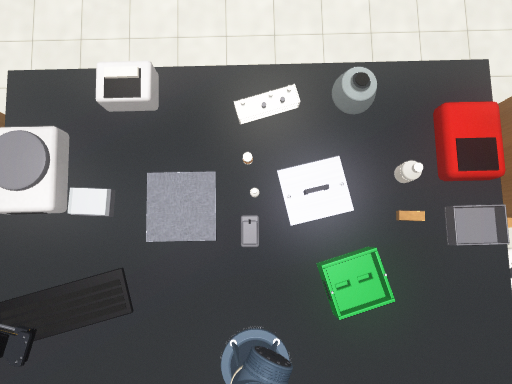

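View pics/scene.png

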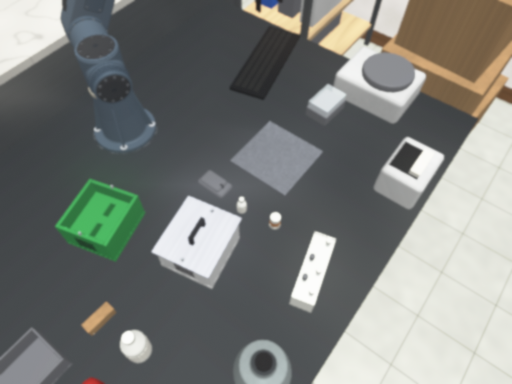

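The top view shows the white housing with its cover and black handle at (316,189). The only look-alike is the green housing at (357,283), which has no cover. The mat is at (181,206). The dropper (254,192), the vial (248,158) and the mouse-like item (250,230) stand between them. I'll measure these and take a close crop to check the choice.

```bash
python3 - <<'E'
from h import *
c=load('top'); W=pts(c); im=c['image'].astype(int); print(c['R'].round(3))
def rect(m,name):
    cs,_=cv2.findContours(m.astype(np.uint8),0,1); k=max(cs,key=cv2.contourArea)
    mm=np.zeros(m.shape,np.uint8); cv2.drawContours(mm,[k],-1,1,-1); p=W[(mm>0)&m]; p=p[~np.isnan(p[:,0])]
    z=np.median(p[:,2]); q=np.float32(p[abs(p[:,2]-z)<.012][:,:2]); r=cv2.minAreaRect(q); print(name,'z',z.round(4),r,'n',len(q), cv2.boxPoints(r).round(3).tolist())
roi=np.zeros((384,512),bool)
a=roi.copy();a[150:230,270:360]=1
rect(a&(W[...,2]>.095)&(W[...,2]<.115),'plate')
rect(a&(W[...,2]>.120)&(W[...,2]<.16),'handle')
rect(a&(im.max(-1)<60)&(W[...,2]>.09),'handledark')
b=roi.copy();b[160:250,135:225]=1
rect(b&(im.min(-1)>55),'mat')
for n,(u0,v0,u1,v1) in dict(dropper=(248,185,262,200),vial=(238,148,258,168),mouse=(238,210,262,250),rack=(230,80,305,128),tipbox=(65,180,115,220),green=(315,245,398,322),reag=(390,155,425,185),arm=(200,250,320,384),arml=(0,300,60,384)).items():
    a=roi.copy();a[v0:v1,u0:u1]=1;m=a&(W[...,2]>.015)
    p=W[m]; 
    if len(p): print(n,p.min(0).round(3),p.max(0).round(3))
s=load('scene');I=s['image'];t=c['image']
x=cv2.resize(t[145:255,225:375],(600,440),interpolation=2)
cv2.imwrite('pics/crop.png',x[:,:,::-1])
E
```

```text
[[-0.025 -1.     0.   ]
 [-0.992  0.024 -0.126]
 [ 0.126 -0.004 -0.992]]
plate z 0.105 ((0.5125691890716553, -0.18890732526779175), (0.1660405397415161, 0.1909417361021042), 12.137990951538086) n 3531 [[0.41100001335144043, -0.11299999803304672], [0.45100000500679016, -0.30000001192092896], [0.6140000224113464, -0.26499998569488525], [0.5740000009536743, -0.07800000160932541]]
handle z 0.1424 ((0.512332558631897, -0.1881912499666214), (0.01217674370855093, 0.06895790249109268), 12.273429870605469) n 111 [[0.49900001287460327, -0.15600000321865082], [0.5139999985694885, -0.22300000488758087], [0.5260000228881836, -0.22100000083446503], [0.5109999775886536, -0.15299999713897705]]Traceback (most recent call last):
  File "<stdin>", line 11, in <module>
  File "<stdin>", line 4, in rect
ValueError: max() iterable argument is empty
```

```bash
python3 - <<'E'
from h import *
c=load('top'); W=pts(c); im=c['image'].astype(int)
m=np.zeros((384,512),bool);m[160:250,135:225]=1
m&=(im.min(-1)>55)&(W[...,2]<.02)
k=max(cv2.findContours(m.astype(np.uint8),0,1)[0],key=cv2.contourArea)
mm=np.zeros(m.shape,np.uint8);cv2.drawContours(mm,[k],-1,1,-1);p=W[mm>0]
print('mat',cv2.minAreaRect(np.float32(p[:,:2])),np.median(p[:,2]))
for n,(u0,v0,u1,v1) in dict(dropper=(248,185,262,200),vial=(238,148,258,168),mouse=(238,210,262,250),rack=(230,80,305,128),tipbox=(65,180,115,220),green=(315,245,398,322),reag=(390,155,425,185),arm=(200,250,320,384),arml=(0,300,60,384)).items():
    p=W[v0:v1,u0:u1].reshape(-1,3); p=p[p[:,2]>.015]
    if len(p): print(n,p.min(0).round(3),p.max(0).round(3))
x=cv2.resize(c['image'][145:255,225:375],(600,440),interpolation=2)
cv2.imwrite('pics/crop.png',x[:,:,::-1])
from scipy.spatial.transform import Rotation as R
print(R.from_quat(robot.get_obs()['tool_rot']).as_matrix().round(3))
E
```

```text
mat ((nan, nan), (0.0, 0.0), 0.0) nan
dropper [ 0.506 -0.023  0.022] [0.531 0.003 0.071]
vial [ 0.613 -0.006  0.015] [0.643 0.023 0.056]
mouse [ 0.352 -0.021  0.015] [0.449 0.034 0.04 ]
rack [ 0.745 -0.161  0.019] [0.855 0.046 0.097]
tipbox [0.455 0.431 0.015] [0.574 0.583 0.073]
green [ 0.143 -0.402  0.015] [ 0.343 -0.197  0.115]
reag [ 0.54  -0.514  0.016] [ 0.6   -0.455  0.136]
arm [-0.045 -0.204  0.015] [0.297 0.1   0.342]
arml [0.089 0.501 0.015] [0.209 0.771 0.365]
[[-0.965  0.263 -0.001]
 [ 0.263  0.965 -0.002]
 [ 0.    -0.002 -1.   ]]
```

View pics/crop.png

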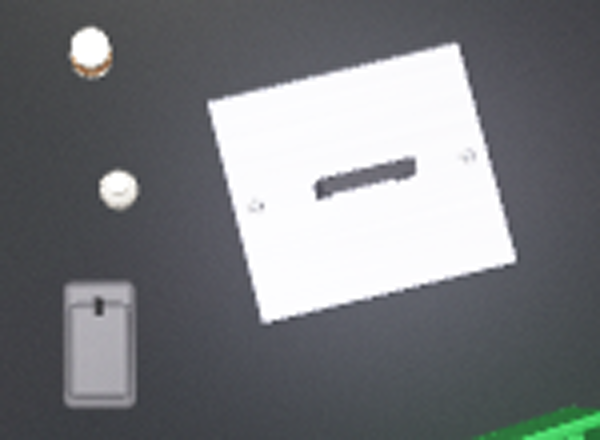

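The crop confirms the choice: the white housing with the cover on, handle at crop (365,178), pins at (257,205) and (468,155). The plate measures 166x191 mm and its top is at z 0.105, as given. Now I'll approach.

Request:
send_rows(increments=[0,0,-0.078,1.83,-2.51,0.2,1,0,0,-0.078,1.83,-2.51,0.2,1,0,0,-0.078,1.83,-2.51,0.2,1,0,0,-0.078,1.83,-2.51,0.2,1,0,0,-0.078,1.83,-2.51,0.2,1,0,0,-0.078,1.83,-2.51,0.2,1,0,0,-0.078,1.83,-2.51,0.2,1,0,0,-0.078,1.83,-2.51,0.2,1,0,0,-0.078,1.83,-2.51,0.2,1,0,0,-0.078,1.83,-2.51,0.2,1,0,0,-0.078,1.83,-2.51,0.2,1,0,0,-0.078,1.83,-2.51,0.2,1,0,0,-0.078,1.83,-2.51,0.2,1,0,0,-0.078,1.83,-2.51,0.2,1])

```text
time: 1.27
position: [0.4207, 0.2502, 0.2584]
tool_rot: [0.629, 0.777, -0.0, -0.0]
ft_force: [-0.3, 0.2, -0.3]
grip_width: 0.0866
grip_force: 0.0
```

Request:
send_rows(increments=[0,0,0,0.62,-2.93,0,1,0,0,0,0.62,-2.93,0,1,0,0,0,0.62,-2.93,0,1,0,0,0,0.62,-2.93,0,1,0,0,0,0.62,-2.93,0,1,0,0,0,0.62,-2.93,0,1,0,0,0,0.62,-2.93,0,1,0,0,0,0.62,-2.93,0,1,0,0,0,0.62,-2.93,0,1,0,0,0,0.62,-2.93,0,1,0,0,0,0.62,-2.93,0,1,0,0,0,0.62,-2.93,0,1,0,0,0,0.62,-2.93,0,1,0,0,0,0.62,-2.93,0,1,0,0,0,0.62,-2.93,0,1,0,0,0,0,0,0,1])

```text
time: 2.6
position: [0.515, -0.1936, 0.2584]
tool_rot: [0.63, 0.777, -0.001, 0.002]
ft_force: [0.6, 0.9, -0.3]
grip_width: 0.087
grip_force: 0.0
```

```bash
cat >> h.py <<'E'
from scipy.spatial.transform import Rotation as R
def st():
    o=robot.get_obs(); M=R.from_quat(o['tool_rot']).as_matrix()
    print('t',round(o['time'],2),'p',o['position'].round(4),'yaw_y',np.degrees(np.arctan2(M[1,1],M[0,1])).round(2),'z',M[:,2].round(3),'f',o['ft_force'].round(2),'g',round(o['grip_width'],4),round(o['grip_force'],1),'q',o['q'].round(2)); return o
E
python3 - <<'E'
from h import *
c=load('top'); W=pts(c); im=c['image'].astype(int)
m=np.zeros((384,512),bool);m[160:250,135:225]=1
m&=(im.min(-1)>55)
k=max(cv2.findContours(m.astype(np.uint8),0,1)[0],key=cv2.contourArea)
r=cv2.minAreaRect(k); print(r)
uv=cv2.boxPoints(r); d=np.c_[(uv[:,0]-c['cx'])/c['fx'],(uv[:,1]-c['cy'])/c['fy'],np.ones(4)]@c['R']; C=-c['R'].T@c['t']
P=C+d*((.003-C[2])/d[:,2])[:,None]; print(P.round(3),P.mean(0))
st()
w=grab('wrist','w1.png');W=pts(w)
for lo,hi in((.1,.11),(.13,.15)):
    p=W[(W[...,2]>lo)&(W[...,2]<hi)]; p=p[np.linalg.norm(p[:,:2]-[.512,-.189],axis=1)<(.2 if lo<.12 else .05)]
    print(len(p)); 
    if len(p): print(np.median(p[:,2]),cv2.minAreaRect(np.float32(p[:,:2])))
E
```

```text
((179.5, 204.5), (89.0, 89.0), 90.0)
[[0.635 0.37  0.003]
 [0.628 0.084 0.003]
 [0.346 0.088 0.003]
 [0.352 0.366 0.003]] [0.49033954 0.22707463 0.003     ]
t 2.6 p [ 0.515  -0.1936  0.2584] yaw_y 11.97 z [ 0.002 -0.004 -1.   ] f [ 0.57  0.92 -0.29] g 0.087 0.0 q [-0.56  0.39  1.59 -0.    1.15 -0.77]
32129
0.10501708263542879 ((0.5081416368484497, -0.1753389835357666), (0.16657626628875732, 0.16339245438575745), 12.067907333374023)
1264
0.14286426901160876 ((0.5106731653213501, -0.18824240565299988), (0.01145235076546669, 0.06941324472427368), 12.013866424560547)
```

View pics/w1.png

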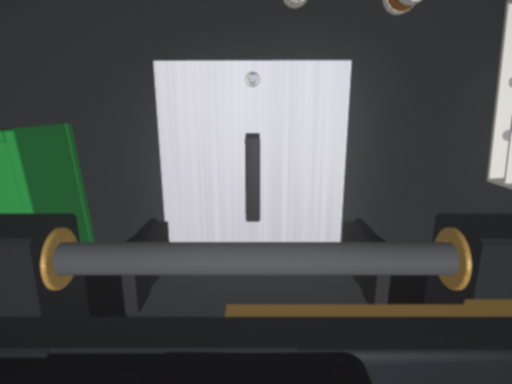

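The wrist view shows the handle bar at (252,177), straight below and between the fingers, with the pin at (252,79). Both views put the handle at (0.511, -0.188), so I'll descend and grip.

Request:
send_rows(increments=[0,0,0,-0.2,0.25,-1.5,1,0,0,0,-0.2,0.25,-1.5,1,0,0,0,0,0,-1.5,1,0,0,0,0,0,-1.5,1,0,0,0,0,0,-1.5,1,0,0,0,0,0,-1.5,1,0,0,0,0,0,-1.5,1,0,0,0,0,0,-1.5,1,0,0,0,0,0,-1.0,1,0,0,0,0,0,-0.3,1,0,0,0,0,0,0,1,0,0,0,0,0,0,0,0,0,0,0,0,0,0,0,0,0,0,0,0,0,0,0,0,0,0,0,0,0,0,0,0,0,0,0,0,0,0,0,0,0,0,0], newtons=30)

```text
validation failed for argument at $.in...
```

```bash
python3 - <<'E'
from h import *
st()
c=load('top'); im=c['image'].astype(int)
m=np.zeros((384,512),np.uint8);m[160:250,130:230]=1
g=im.sum(-1)/3; print(g[206,135:225:6],g[206,150:210].mean())
m&=(cv2.GaussianBlur(g.astype(np.float32),(5,5),0)>65).astype(np.uint8)
k=max(cv2.findContours(m,0,1)[0],key=cv2.contourArea)
r=cv2.minAreaRect(k); print(r)
uv=cv2.boxPoints(r); d=np.c_[(uv[:,0]-c['cx'])/c['fx'],(uv[:,1]-c['cy'])/c['fy'],np.ones(4)]@c['R']; C=-c['R'].T@c['t']
P=C+d*((.003-C[2])/d[:,2])[:,None]; print(P.round(3),P.mean(0))
E
```

```text
t 2.65 p [ 0.5138 -0.1906  0.2581] yaw_y 11.99 z [ 0.    -0.001 -1.   ] f [0.44 0.73 0.24] g 0.0873 0.0 q [-0.56  0.39  1.59 -0.    1.16 -0.77]
[ 67.66666667  67.66666667 156.33333333 161.33333333 150.66666667
 159.66666667 154.33333333 157.33333333 151.66666667 164.66666667
 157.         154.         152.         158.66666667  67.33333333] 156.52777777777777
((179.5, 204.5), (89.0, 99.0), 90.0)
[[0.636 0.386 0.003]
 [0.628 0.068 0.003]
 [0.345 0.073 0.003]
 [0.353 0.382 0.003]] [0.4903395  0.22707282 0.003     ]
```

Request:
send_rows(increments=[0,0,0,-0.15,0.12,-1.5,1,0,0,0,-0.15,0.13,-1.5,1,0,0,0,0,0,-1.5,1,0,0,0,0,0,-1.5,1,0,0,0,0,0,-1.5,1,0,0,0,0,0,-1.5,1,0,0,0,0,0,-1.5,1,0,0,0,0,0,-1.5,1,0,0,0,0,0,-1.0,1,0,0,0,0,0,-0.3,1,0,0,0,0,0,0,1,0,0,0,0,0,0,0,0,0,0,0,0,0,0,0,0,0,0,0,0,0,0,0,0,0,0,0,0,0,0,0,0,0,0,0,0,0,0,0,0,0,0,0,0,0,0,0,0,0], newtons=30)

```text
time: 4.15
position: [0.5104, -0.1855, 0.1258]
tool_rot: [0.628, 0.778, 0.0, 0.0]
ft_force: [-1.3, -0.9, -0.8]
grip_width: 0.0484
grip_force: 0.0
```

```bash
python3 - <<'E'
from h import *
st()
c=load('top'); im=c['image'].astype(int)
m=np.zeros((384,512),np.uint8);m[160:250,130:230]=1
g=im.sum(-1)/3
m&=(cv2.GaussianBlur(g.astype(np.float32),(5,5),0)>112).astype(np.uint8)
k=max(cv2.findContours(m,0,1)[0],key=cv2.contourArea)
r=cv2.minAreaRect(k); print(r)
uv=cv2.boxPoints(r); d=np.c_[(uv[:,0]-c['cx'])/c['fx'],(uv[:,1]-c['cy'])/c['fy'],np.ones(4)]@c['R']; C=-c['R'].T@c['t']
P=C+d*((.003-C[2])/d[:,2])[:,None]; print(P.round(3),P.mean(0))
E
```

```text
t 4.15 p [ 0.5104 -0.1855  0.1258] yaw_y 12.2 z [ 0. -0. -1.] f [-1.25 -0.87 -0.76] g 0.0484 0.0 q [-0.55  0.57  1.73  0.    0.84 -0.77]
((180.5, 206.0), (70.0, 69.0), 90.0)
[[0.599 0.334 0.003]
 [0.593 0.113 0.003]
 [0.371 0.116 0.003]
 [0.376 0.332 0.003]] [0.48475195 0.22391307 0.003     ]
```

The mat centre is (0.485, 0.224), and its measured size of 221 mm matches. The fingers are still closing.

Request:
send_rows(increments=[0,0,0,0,0,0,0,0,0,0,0,0,0,0,0,0,0,0,0,0,0,0,0,0,0,0,0,0,0,0,0,0,0,0,0,0,0,0,0,0,0,0,0,0,0,0,0,0,0,0,0,0,0,0,0,0,0,0,0,0,0,0,0])

```text
time: 4.9
position: [0.5104, -0.1854, 0.1255]
tool_rot: [0.628, 0.778, 0.0, 0.0]
ft_force: [0.3, -0.1, -1.2]
grip_width: 0.012
grip_force: 30.0
```

Gripped at a width of 12 mm. Lifting straight up.

Request:
send_rows(increments=[0,0,0,0,0,0.3,0,0,0,0,0,0,0.5,0,0,0,0,0,0,0.8,0,0,0,0,0,0,1.0,0,0,0,0,0,0,1.5,0,0,0,0,0,0,2.0,0,0,0,0,0,0,2.0,0,0,0,0,0,0,1.5,0,0,0,0,0,0,0.8,0])

```text
time: 5.65
position: [0.5112, -0.1859, 0.2326]
tool_rot: [0.628, 0.778, 0.0, 0.002]
ft_force: [0.4, -0.5, -4.3]
grip_width: 0.0117
grip_force: 30.0
```

```bash
python3 - <<'E'
from h import *
st(); W=pts(grab('wrist','w2.png'))
p=W[(W[...,2]>.15)&(W[...,2]<.25)&(abs(W[...,1]+.19)<.1)];print(np.percentile(p[:,2],[5,25,50,75]))
E
```

```text
t 5.65 p [ 0.5112 -0.1859  0.2326] yaw_y 12.21 z [ 0.004 -0.002 -1.   ] f [ 0.37 -0.49 -4.32] g 0.0117 30.0 q [-0.55  0.41  1.64 -0.    1.09 -0.77]
[0.21081483 0.21150271 0.21198198 0.21247808]
```

View pics/w2.png

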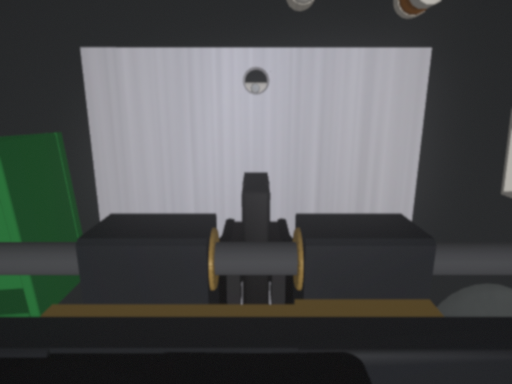

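The cover hangs level in the fingers (hole at (256,82), handle at (256,200), plate top at z≈0.211) and is off its pins. Carrying it to the mat.

Request:
send_rows(increments=[0,0,0,-0.1,1.0,0,0,0,0,0,-0.1,1.8,0,0,0,0,0,-0.15,2.5,0,0,0,0,0,-0.2,2.8,0,0,0,0,0,-0.2,3.0,0,0,0,0,0,-0.2,3.0,0,0,0,0,0,-0.2,3.0,0,0,0,0,0,-0.2,3.0,0,0,0,0,0,-0.2,3.0,0,0,0,0,0,-0.2,3.0,0,0,0,0,0,-0.2,3.0,0,0,0,0,0,-0.2,3.0,0,0,0,0,0,-0.2,2.8,0,0,0,0,0,-0.15,2.5,0,0,0,0,0,-0.15,1.9,0,0,0,0,0,-0.1,1.2,0,0,0,0,0,-0.05,0.7,0,0,0,0,0,0,0,0,0,0,0,0,0,0,0,0])

```text
time: 7.28
position: [0.4819, 0.2262, 0.229]
tool_rot: [0.628, 0.778, -0.001, -0.0]
ft_force: [-0.4, -0.4, -4.1]
grip_width: 0.012
grip_force: 30.0
```

```bash
python3 - <<'E'
from h import *
st(); c=grab('top','t2.png'); W=pts(c); m=(c['image'].min(-1)>0)&(W[...,2]>.19)&(W[...,2]<.222)
p=W[m]; p=p[(abs(p[:,0]-.485)<.15)&(abs(p[:,1]-.22)<.15)]; print(len(p),np.percentile(p,[1,50,99],axis=0))
A=np.c_[p[:,:2],np.ones(len(p))]; print(np.linalg.lstsq(A,p[:,2],rcond=None)[0])
E
```

```text
t 7.28 p [0.4819 0.2262 0.229 ] yaw_y 12.23 z [-0.001 -0.001 -1.   ] f [-0.4  -0.43 -4.09] g 0.012 30.0 q [ 0.23  0.41  1.67 -0.    1.07  0.02]
1934 [[0.41338275 0.11956091 0.20391292]
 [0.48946833 0.17021809 0.2084142 ]
 [0.57682811 0.3054103  0.21327418]]
[-0.00140842 -0.00028475  0.2091998 ]
```

Request:
send_rows(increments=[0,0,0,0.1,-0.1,-1.0,0,0,0,0,0.1,0,-2.0,0,0,0,0,0,0,-2.0,0,0,0,0,0,0,-2.0,0,0,0,0,0,0,-2.0,0,0,0,0,0,0,-2.0,0,0,0,0,0,0,-2.0,0,0,0,0,0,0,-2.0,0,0,0,0,0,0,-2.0,0,0,0,0,0,0,-1.5,0,0,0,0,0,0,-0.6,0,0,0,0,0,0,-0.3,0,0,0,0,0,0,-0.2,0,0,0,0,0,0,-0.1,0,0,0,0,0,0,-0.1,0,0,0,0,0,0,-0.1,0,0,0,0,0,0,0,0])

```text
time: 8.75
position: [0.4847, 0.2257, 0.0311]
tool_rot: [0.628, 0.778, 0.0, 0.0]
ft_force: [-0.3, -0.4, -4.9]
grip_width: 0.0117
grip_force: 30.0
```

Still 3 mm above the mat.

Request:
send_rows(increments=[0,0,0,0,0,-0.1,0,0,0,0,0,0,-0.1,0,0,0,0,0,0,-0.05,0,0,0,0,0,0,-0.05,0,0,0,0,0,0,0,0])

```text
time: 9.17
position: [0.4845, 0.2257, 0.0285]
tool_rot: [0.628, 0.778, 0.0, 0.0]
ft_force: [-1.0, -0.6, 5.6]
grip_width: 0.0116
grip_force: 30.0
```

Request:
send_rows(increments=[0,0,0,0,0,0,0.6,0,0,0,0,0,0,0.6,0,0,0,0,0,0,0.6,0,0,0,0,0,0,0.6,0,0,0,0,0,0,0.6,0,0,0,0,0,0,0.6,0,0,0,0,0,0,0.6,0,0,0,0,0,0,0.6,0,0,0,0,0,0.5,0.6,0,0,0,0,0,1.0,0.6,0,0,0,0,0,2.0,0.6,0,0,0,0,0,3.0,0.6,0,0,0,0,0,3.0,0.6,0,0,0,0,0,3.0,0.6,0,0,0,0,0,3.0,0.6,0,0,0,0,0,3.0,0.6,0,0,0,0,0,3.0,0.6,0,0,0,0,0,1.5,0.6,0,0,0,0,0,0,0.6])

```text
time: 10.75
position: [0.4866, 0.2263, 0.2627]
tool_rot: [0.628, 0.778, 0.004, 0.003]
ft_force: [0.6, 0.4, -0.6]
grip_width: 0.052
grip_force: 0.0
```

```bash
python3 - <<'E'
from h import *
st(); c=grab('top'); W=pts(c)
p=W[(W[...,2]>.0)&(W[...,2]<.02)&(abs(W[...,0]-.485)<.13)&(abs(W[...,1]-.22)<.13)&(c['image'].min(-1)>185)]
print(len(p),np.median(p[:,2]),cv2.minAreaRect(np.float32(p[:,:2])))
# inside of housing, in top view
ctr=np.array([.5125,-.1885]); a=np.radians(12.1); X=np.array([np.cos(a),np.sin(a)]);Y=np.array([-X[1],X[0]])
L=np.stack([(W[...,:2]-ctr)@X,(W[...,:2]-ctr)@Y],-1)
m=(abs(L[...,0])<.065)&(abs(L[...,1])<.07)&(W[...,2]>.06)&(W[...,2]<.1)
q=np.c_[L[m],W[m][:,2]]
for s in(-1,1):
    r=q[q[:,1]*s>0]; print('slot',s,len(r), r.min(0) if len(r) else'',r.max(0) if len(r) else '',np.median(r,axis=0))
cv2.imwrite('pics/t3.png',cv2.resize(c['image'][145:255,270:370],(600,660))[:600,:,::-1])
E
```

```text
t 10.75 p [0.4866 0.2263 0.2627] yaw_y 12.22 z [ 0.01   0.002 -1.   ] f [ 0.63  0.45 -0.61] g 0.052 0.0 q [0.23 0.37 1.62 0.   1.14 0.01]
2138 0.0078008496381984215 ((0.48421382904052734, 0.1970774531364441), (0.22143250703811646, 0.16731087863445282), 3.3598968982696533)
slot -1 63 [-0.00628201 -0.05299543  0.06141392] [ 0.00559271 -0.01731894  0.09618898] [-0.00086792 -0.03337789  0.09068153]
slot 1 27 [-0.00754219  0.02764884  0.06641134] [0.00683548 0.0427961  0.09643574] [-0.00079326  0.03554569  0.08931649]
```

View pics/t3.png

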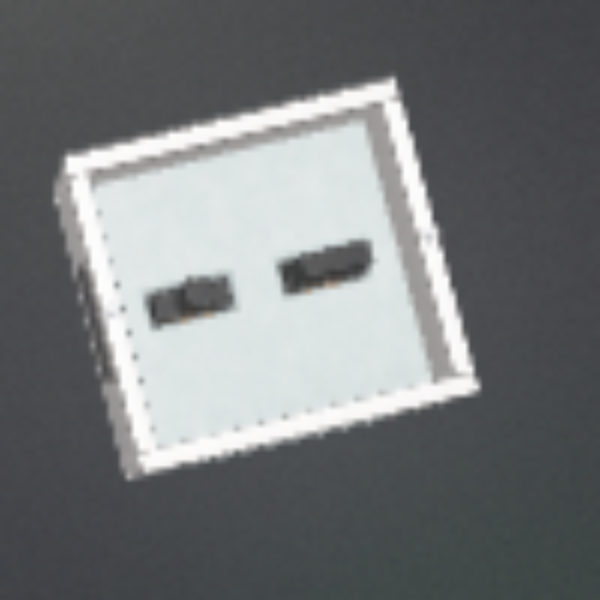

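The cover lies flat on the mat (top at z 0.0078). In the open housing, the wide tab spans local y −53..−17 mm, at the right in the picture around (325,265). The round post is at the left, (195,295). Moving over the tab.

Request:
send_rows(increments=[0,0,0,0.19,-1.0,0,0.6,0,0,0,0.19,-2.0,0,0.6,0,0,0,0.19,-3.0,0,0.6,0,0,0,0.19,-3.0,0,0.6,0,0,0,0.19,-3.0,0,0.6,0,0,0,0.19,-3.0,0,0.6,0,0,0,0.19,-3.0,0,0.6,0,0,0,0.19,-3.0,0,0.6,0,0,0,0.19,-3.0,0,0.6,0,0,0,0.19,-3.0,0,0.6,0,0,0,0.19,-3.0,0,0.6,0,0,0,0.19,-3.0,0,0.6,0,0,0,0.19,-3.0,-0.5,0.6,0,0,0,0.19,-3.0,-1.0,0.6,0,0,0,0.19,-3.0,-1.5,0.6,0,0,0,0.19,-2.0,-1.5,0.6,0,0,0,0.19,-0.9,-1.5,0.6,0,0,0,0,0,0,0.6,0,0,0,0,0,0,0.6])

```text
time: 12.38
position: [0.5146, -0.2231, 0.1952]
tool_rot: [0.629, 0.778, -0.0, -0.003]
ft_force: [-0.3, 0.3, 0.0]
grip_width: 0.0523
grip_force: 0.0
```

```bash
python3 - <<'E'
from h import *
st(); c=grab('wrist','w4.png'); W=pts(c)
a=np.radians(12.1); X=np.array([np.cos(a),np.sin(a)]);Y=np.array([-X[1],X[0]])
L=W[...,:2]-[.5125,-.1885]; l=np.stack([L@X,L@Y],-1)
for s in(-1,1):
    m=(abs(l[...,0])<.02)&(abs(l[...,1]-s*.035)<.03)&(W[...,2]>.084)&(W[...,2]<.097)
    if m.sum()>20: print(s,m.sum(),np.median(W[m][:,2]),l[m].min(0),l[m].max(0),cv2.minAreaRect(np.float32(W[m][:,:2])))
t=grab('top');V=pts(t); p=V[(V[...,2]>-.01)&(V[...,2]<.06)&(abs(V[...,0]-.485)<.13)&(abs(V[...,1]-.224)<.13)]
q=p[(p[:,2]>.025)];print('handle',len(q),np.median(q[:,2]),cv2.minAreaRect(np.float32(q[:,:2])))
E
```

```text
t 12.38 p [ 0.5146 -0.2231  0.1952] yaw_y 12.11 z [-0.005  0.004 -1.   ] f [-0.27  0.25  0.01] g 0.0523 0.0 q [-0.61  0.49  1.63  0.    1.03 -0.82]
-1 727 0.09084263127823528 [-0.00729674 -0.05196056] [ 0.00452682 -0.01640621] ((0.5183115005493164, -0.2222142219543457), (0.011823611333966255, 0.03555427864193916), 12.099197387695312)
1 368 0.09106719293060049 [-0.00940603  0.02781188] [0.00586819 0.04259983] ((0.5035291910171509, -0.15424948930740356), (0.014627369120717049, 0.015189802274107933), 57.9228515625)
handle 103 0.04437708136700289 ((0.48601746559143066, 0.22158314287662506), (0.011982016265392303, 0.06979884952306747), 12.431668281555176)
```

View pics/w4.png

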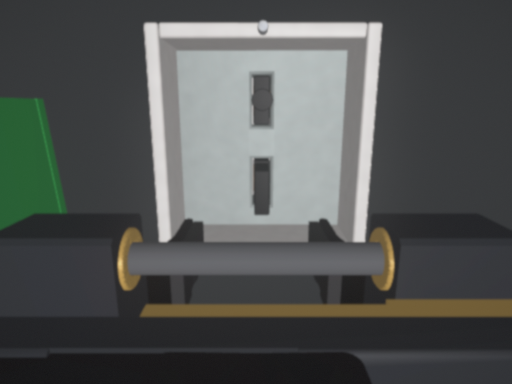

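The wrist view shows the tab at (262,187) between the fingers and the round post at (262,100). The cover sits 2 mm from the mat centre. I'll descend part way and check the position.

Request:
send_rows(increments=[0,0,0,0.3,0,-1.0,0.6,0,0,0,0,0,-2.0,0.6,0,0,0,0,0,-2.0,0.6,0,0,0,0,0,-1.5,0.6,0,0,0,0,0,-0.5,0.6,0,0,0,0,0,0,0.6,0,0,0,0,0,0,0.6])

```text
time: 13.07
position: [0.5201, -0.223, 0.128]
tool_rot: [0.628, 0.779, 0.0, 0.0]
ft_force: [0.3, 0.7, -0.6]
grip_width: 0.0521
grip_force: 0.0
```

```bash
python3 -c "
from h import *
st()"
```

```text
t 13.07 p [ 0.5201 -0.223   0.128 ] yaw_y 12.25 z [ 0.001 -0.    -1.   ] f [ 0.3   0.73 -0.61] g 0.0521 0.0 q [-0.6   0.59  1.68  0.    0.88 -0.82]
```

Request:
send_rows(increments=[0,0,0,-0.14,0.06,-1.0,0.6,0,0,0,0,0,-1.5,0.6,0,0,0,0,0,-1.5,0.6,0,0,0,0,0,-1.2,0.6,0,0,0,0,0,-0.6,0.6,0,0,0,0,0,-0.3,0.6,0,0,0,0,0,0,0.6,0,0,0,0,0,0,0,0,0,0,0,0,0,0,0,0,0,0,0,0,0,0,0,0,0,0,0,0,0,0,0,0,0,0,0,0,0,0,0,0,0,0,0,0,0,0,0,0,0,0,0,0,0,0,0,0,0,0,0,0,0,0,0,0,0,0,0,0,0,0], newtons=30)

```text
time: 14.48
position: [0.5183, -0.2228, 0.0666]
tool_rot: [0.628, 0.778, 0.0, 0.0]
ft_force: [0.9, -0.6, 1.6]
grip_width: 0.0119
grip_force: 30.0
```

Gripped at 12 mm. Drawing it straight up: the cassette centre has to rise from 0.05 to about 0.25.

Request:
send_rows(increments=[0,0,0,0,0,0.3,0,0,0,0,0,0,0.5,0,0,0,0,0,0,0.8,0,0,0,0,0,0,1.0,0,0,0,0,0,0,1.0,0,0,0,0,0,0,1.0,0,0,0,0,0,0,1.0,0,0,0,0,0,0,1.5,0,0,0,0,0,0,2.0,0,0,0,0,0,0,2.0,0,0,0,0,0,0,2.0,0,0,0,0,0,0,2.0,0,0,0,0,0,0,2.0,0,0,0,0,0,0,2.0,0,0,0,0,0,0,0.9,0,0,0,0,0,0,0,0,0,0,0,0,0,0,0])

```text
time: 15.9
position: [0.518, -0.2226, 0.2668]
tool_rot: [0.628, 0.778, 0.0, 0.0]
ft_force: [-0.2, -0.4, -1.5]
grip_width: 0.0121
grip_force: 30.0
```

```bash
python3 - <<'E'
from h import *
o=st(); a=o['q'][0]; print('radial yaw',a, R.from_quat(o['tool_rot']).as_matrix().round(3))
E
```

```text
t 15.9 p [ 0.518  -0.2226  0.2668] yaw_y 12.2 z [ 0.001 -0.    -1.   ] f [-0.24 -0.44 -1.46] g 0.0121 30.0 q [-0.6   0.4   1.55  0.    1.19 -0.82]
radial yaw -0.6040195078442194 [[-0.211  0.977  0.001]
 [ 0.977  0.211 -0.   ]
 [-0.     0.    -1.   ]]
```

It's free of the slot. Tipping it outward about 45° in the arm's plane.

Request:
send_rows(increments=[-0.037,-0.054,0,0,0,0,0,-0.037,-0.054,0,0,0,0,0,-0.037,-0.054,0,0,0,0,0,-0.037,-0.054,0,0,0,0,0,-0.037,-0.054,0,0,0,0,0,-0.037,-0.054,0,0,0,0,0,-0.037,-0.054,0,0,0,0,0,-0.037,-0.054,0,0,0,0,0,-0.037,-0.054,0,0,0,0,0,-0.037,-0.054,0,0,0,0,0,-0.037,-0.054,0,0,0,0,0,-0.037,-0.054,0,0,0,0,0,0,0,0,0,0,0,0,0,0,0,0,0,0,0,0,0,0,0,0,0,0])

```text
time: 17.15
position: [0.5205, -0.2234, 0.2716]
tool_rot: [0.581, 0.72, 0.029, 0.379]
ft_force: [0.3, -0.5, -1.0]
grip_width: 0.0118
grip_force: 30.0
```

```bash
python3 - <<'E'
from h import *
o=st(); print('tilt',np.degrees(np.arccos(-R.from_quat(o['tool_rot']).as_matrix()[2,2])))
c=grab('scene'); W=pts(c)
d=np.linalg.norm(W-o['position'],axis=-1); v,u=np.where(d<.12); print(u.min(),u.max(),v.min(),v.max())
y,x=int(np.median(v)),int(np.median(u)); y=max(80,y); I=c['image'][y-80:y+80,max(0,x-100):x+100]
cv2.imwrite('pics/s5.png',cv2.resize(I,None,fx=3.5,fy=3.5,interpolation=2)[:600,:800,::-1])
t=grab('top');V=pts(t)
p=V[(V[...,2]>.025)&(V[...,2]<.06)&(abs(V[...,0]-.485)<.1)&(abs(V[...,1]-.224)<.1)]
print('handle',len(p),np.median(p,axis=0))
m=V[(V[...,2]>.08)&(V[...,2]<.097)&(np.linalg.norm(V[...,:2]-[.505,-.154],axis=-1)<.03)];print('spare',len(m),m.mean(0) if len(m) else'')
E
```

```text
t 17.15 p [ 0.5205 -0.2234  0.2716] yaw_y 21.63 z [ 0.579 -0.398 -0.712] f [ 0.34 -0.46 -0.98] g 0.0118 30.0 q [-0.6   0.26  2.1   0.07  0.   -0.88]
tilt 44.64221783448289
135 215 160 239
handle 103 [0.48593017 0.22073768 0.04539579]
spare 24 [ 0.50450849 -0.15383725  0.09086903]
```

View pics/s5.png

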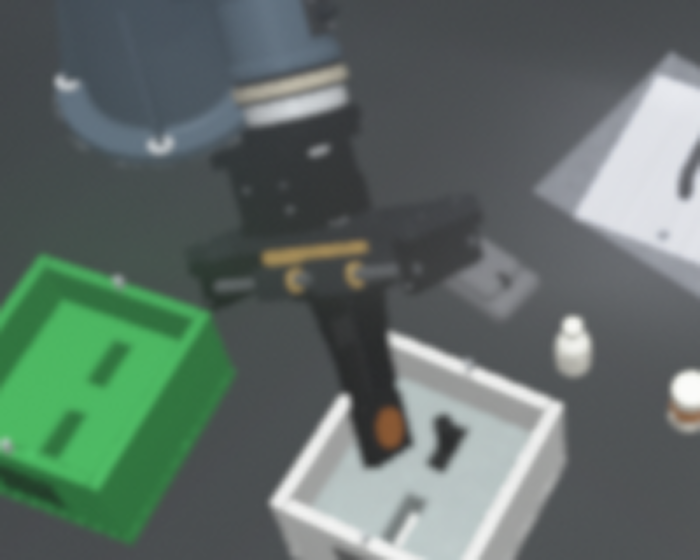

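The cassette is held in the fingers with its amber window visible at (390,428). The round post is still in its slot and the cover is on the mat. Joint 5 sits right at its 0 limit, so I'll ease the tilt back by about 6°.

Request:
send_rows(increments=[0.03,0.045,0,0,0,0,0,0.03,0.045,0,0,0,0,0,0,0,0,0,0,0,0,0,0,0,0,0,0,0,0,0,0,0,0,0,0,0,0,0,0,0,0,0,0,0,0,0,0,0,0])

```text
time: 17.83
position: [0.5192, -0.2224, 0.2708]
tool_rot: [0.593, 0.735, 0.024, 0.327]
ft_force: [-0.3, -0.0, -0.7]
grip_width: 0.0119
grip_force: 30.0
```

```bash
python3 - <<'E'
from h import *
o=st(); print('tilt',np.degrees(np.arccos(-R.from_quat(o['tool_rot']).as_matrix()[2,2])),o['joint_velocities'].round(3))
E
```

```text
t 17.83 p [ 0.5192 -0.2224  0.2708] yaw_y 19.02 z [ 0.51  -0.352 -0.785] f [-0.29 -0.05 -0.71] g 0.0119 30.0 q [-0.6   0.25  2.03 -0.01  0.2  -0.81]
tilt 38.31766813484605 [-0.001 -0.001 -0.006  0.     0.003  0.001]
```

Request:
send_rows(increments=[-0.028,-0.041,0,0,0,0,0,0,0,0,0,0,0,0,0,0,0,0,0,0,0,0,0,0,0,0,0,0,0,0,0,0,0,0,0,0,0,0,0,0,0,0])

```text
time: 18.33
position: [0.5201, -0.223, 0.2718]
tool_rot: [0.588, 0.728, 0.026, 0.351]
ft_force: [0.9, -0.2, -0.8]
grip_width: 0.012
grip_force: 30.0
```

```bash
python3 - <<'E'
from h import *
o=st(); print('tilt',np.degrees(np.arccos(-R.from_quat(o['tool_rot']).as_matrix()[2,2])),abs(o['joint_velocities']).max())
if o['q'][4]>.05 and o['grip_force']>20: print(robot.hand_in())
E
```

```text
t 18.33 p [ 0.5201 -0.223   0.2718] yaw_y 20.18 z [ 0.543 -0.375 -0.752] f [ 0.94 -0.21 -0.76] g 0.012 30.0 q [-0.6   0.25  2.06 -0.01  0.11 -0.8 ]
tilt 41.25019259675979 0.0029370782197502034
the job is handed in; nothing more can be done
None
```

I handed in the job at 18.3 s, with no verdict shown: the cover is flat on the mat about 2 mm from its centre, the round-post cassette is still in its slot, and the flat-tab cassette is held steady about 26 cm up, tipped 41° (not 45°, because joint 5 reached its limit there).

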